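# Bring the mustard to the front of the spice carousel

### The job

Turn the spice carousel on the hob cover until the mustard pot (the wide, squat one among the slim spice jars) stands at the front, in line with the pointer that sticks out from the carousel's foot. Turn it by pushing gently with the fingertips or the outside of the fingers against the finger posts on the platter's rim: do not grip the carousel, do not touch or lift the pot or the jars on it, and keep them all standing on the platter. Leave the honey jar, the pepper mill and the squat jar beside the carousel where they are, and finish with the platter at rest.

Things in the scene. Friction and masses are not known exactly. Their poses are not given: they have to be found in the camera images.
- carousel: Fixed foot of the spice carousel, a dark steel disc 210 mm across on the wooden hob cover; place and yaw differ each time. Origin: on the turning axis, on the cover's upper face (74 mm above the worktop); z up. Its front is its own -x side, where a flat dark pointer arm, 22 mm wide and 7 mm high, sticks out under the platter.
- pointer_tip (a point): Tip of the fixed pointer, the front of the carousel: 178 mm from the turning axis, 7 mm above the cover, 28 mm outside the platter's rim. It does not turn with the platter.
- platter_top (a point): Centre of the upper face of the turning platter (wood, radius 150 mm), 32 mm above the cover. The pots and jars stand loose within 105 mm of this centre and ride by friction; farther out only the finger posts stand.
- post_0 (a point): Top of one of five upright round steel finger posts on the platter, 14 mm thick, on a circle of 140 mm radius, 72 degrees apart. Tops 36 mm above the platter's upper face. They turn with the platter.
- platter (a joint): Angle of the platter in rad, positive counter-clockwise seen from above; turns several turns both ways. Light bearing friction (about 1 N at a post) stops it soon after it is let go. The posts stand at this angle + k x 72 degrees (k = 0..4; post_0 is k = 0), counter-clockwise from the carousel's own +x (the direction from the pointer's tip to the axis).
- mustard_pot_mid (a point): The mustard pot: the wide, squat lidded pot among the slim spice jars on the platter, 55 mm diameter, 71 mm high; its middle is about 70 mm from the turning axis (64 to 76 mm). Listed point: on its axis, half-way up.
- jar_a_mid (a point): A slim spice jar standing on the platter, 37 mm diameter, 86 mm high, about 70 mm from the axis. Listed point: on its axis, half-way up.
- jar_b_mid (a point): A slim spice jar standing on the platter, 38 mm diameter, 81 mm high, about 70 mm from the axis. Listed point: on its axis, half-way up.
- jar_c_mid (a point): A slim spice jar standing on the platter, 36 mm diameter, 81 mm high, about 70 mm from the axis. Listed point: on its axis, half-way up.
- jar_d_mid (a point): A slim spice jar standing on the platter, 40 mm diameter, 84 mm high, about 70 mm from the axis. Listed point: on its axis, half-way up.
- honey_jar_mid (a point): Bystander: a lidded honey jar, 70 mm diameter, 104 mm high, on the hob cover, front left of the carousel. Listed point: on its axis, half-way up.
- pepper_mill_mid (a point): Bystander: a turned wooden pepper mill, 58 mm diameter, 150 mm high, on the hob cover, right of the carousel, toward the back. Listed point: on its axis, half-way up.
- squat_jar_mid (a point): Bystander: a squat white-capped spice jar, 45 mm diameter, 64 mm high, on the hob cover, front right of the carousel. Listed point: on its axis, half-way up.

How it is judged:
At the end, for the whole second after the job is handed in: The mustard pot stands over 40 mm in front of the axis and within 12 mm of the pointer's line; pot and jars stand upright (0.12 rad) on the platter, within 100 mm of its axis; the platter is still (below 0.05 rad/s); the three bystanders are within 30 mm of their start (x of mustard_pot_mid in the frame of carousel below -0.04 m and y of mustard_pot_mid in the frame of carousel between -0.012 and 0.012 m and velocity of joint platter between -0.05 and 0.05 rad/s and angle between each of mustard_pot_mid, jar_a_mid, jar_b_mid, jar_c_mid, jar_d_mid's own z axis and vertical below 0.12 rad and horizontal distance between each of mustard_pot_mid, jar_a_mid, jar_b_mid, jar_c_mid, jar_d_mid and carousel below 0.1 m and height (world z) of mustard_pot_mid above 0.1315 m and height (world z) of jar_a_mid above 0.139 m and height (world z) of each of jar_b_mid, jar_c_mid above 0.1365 m and height (world z) of jar_d_mid above 0.138 m and distance of each of honey_jar_mid, pepper_mill_mid, squat_jar_mid from where it was at the start of the episode below 0.03 m); the robot touches nothing.
It fails at once if the robot touches the mustard pot or one of the spice jars on the platter (contact force between any of the arm, the fingers and mustard_pot above 1 N or contact force between any of the arm, the fingers and jar_a above 1 N or contact force between any of the arm, the fingers and jar_b above 1 N or contact force between any of the arm, the fingers and jar_c above 1 N or contact force between any of the arm, the fingers and jar_d above 1 N).
It fails at once if a pot or jar is lifted off the platter or tipped (height (world z) of mustard_pot_mid above 0.1615 m or angle between any of mustard_pot_mid, jar_a_mid, jar_b_mid, jar_c_mid, jar_d_mid's own z axis and vertical above 0.35 rad or height (world z) of jar_a_mid above 0.169 m or height (world z) of any of jar_b_mid, jar_c_mid above 0.1665 m or height (world z) of jar_d_mid above 0.168 m).
It fails at once if the carousel is gripped or pushed hard (over 20 N from the fingers) (contact force between the fingers and carousel above 20 N).
It fails at once if the honey jar, the pepper mill or the squat jar beside the carousel is moved by more than 30 mm or tipped (distance of any of honey_jar_mid, pepper_mill_mid, squat_jar_mid from where it was at the start of the episode above 0.03 m or angle between any of honey_jar_mid, pepper_mill_mid, squat_jar_mid's own z axis and vertical above 0.35 rad).
It also fails if it takes over 61 s, if anything falls off the work surface, if the arm or the gripper's body presses on something with over 40 N, if the wrist force passes 120 N, or if a joint passes its speed limit or range.

### The arm

A 6-joint arm with a two-finger parallel gripper is mounted at the origin on a cart in front of the work surface, level with it; the furniture and walls round the work are solid. World frame = base frame: x ahead of the robot, y to its left, z up, the work surface at z = 0. Lengths are in m, angles in rad, forces in N, time in s.
With the tool pointing down it reaches from about 0.225 to 0.725 m from the base axis. Payload 3.1 kg.
Tool frame: the origin (TCP) lies midway between the tips of the shut fingers; the grasp point (between the pads) lies 19 mm behind it; y points along the fingers, z is the direction in which the jaws open and shut, and the axes are right-handed (so a half turn about y gives the same grasp; the last joint's range is limited). The gripper opens to 85 mm and grips with 20 to 120 N. Pads are 22 mm wide; open, the fingers measure 114 mm over their backs; the gripper's body (76 mm by 85 mm) begins 54 mm behind the grasp point. The pads swing forward as they close: fully open they stand 13 mm farther back than shut.
Start: joints at [1.095, 0.048, 0.099, 1.622, 0, 1.443], TCP at [0.179, 0.494, 0.231] pointing down, gripper open.
Joint ranges: [-2.91, 2.91], [-0.99, 1.94], [-1.21, 1.42], [-2.12, 2.29], [-1.49, 1.47], [-3.14, 3.14]. Speed limits (rad/s): [2.79, 2.79, 3.14, 3.14, 3.14, 3.14].

### API

Orientations are given as a rotation vector (axis times angle).
In Python, from station import monitor, vision, job gives the robot as it stands.
- The arm moves only by the tool play_rows, never from a script. Its argument "series" is text: rows parted by semicolons, each of 6 numbers parted by spaces: the shift along the tool's x, y, z in mm, then the turn, a rotation vector about the tool's x, y, z in degrees. In form: tx ty tz wx wy wz; .... A call has 1 to 12 rows; each row shifts and turns the pose as measured when the row begins, along the tool's axes as they then stand; what a row does not reach is not made up. A row lasts 1/8 s, in which the tool goes at most 62.5 mm and 10.7 degrees, less where a joint would pass 70% of its speed; a pose out of reach is approached as far as the arm can. A call with a gripper value outside its range is refused whole. "fingers" is the closure, from -1 (fully open) to 1 (shut), set as the call begins (left out, the last holds). The fingers move at their own pace and stop on an object; "grip_force" is the grip in N (left out, the last holds). Time passes only in rows, so rows that do not move let the fingers close. It gives the time, the measured TCP pose, the force and the opening at its end, in the units of the state.
- monitor.state(): the state, without advancing time (a new reading comes with each control period).
- vision.camera(name): name is "scene" or "side" or "wrist"; returns the picture (480x640x3 uint8, red, green, blue); there is no depth.
- vision.camera_model(name): a dict with "camera_matrix" (3x3 intrinsics, pixels), "world_from_camera" (4x4, takes a point from camera to world coordinates); the wrist camera has in their place "T_tool_cam" (4x4, takes a point from camera to tool coordinates, whose origin is the TCP and whose axes are the tool frame's). Camera axes: x right, y down, z forward; pixel columns grow to the right and rows downward; lengths in m; the calibration is good to about 2 mm. The wrist camera is an equidistant fisheye: a pixel r from the principal point sees the ray r / f radians off the axis. A picture is of the moment at which its call begins: read the wrist's pose just before it. camera_model takes no time and is no camera call.
- job.hand_in(): hands the job in, once; it reports no verdict.
The state is a dict: "clock": time; "joints": joint angles; "qvel": joint speeds; "effort": joint torques, N m; "tcp_pos": TCP position; "tcp_rot": TCP orientation; "ft_force": force on the tool from outside, world axes, zero at the start; "wrist_torque": the same for the moment, N m; "opening": finger opening in m.
Only numpy, scipy, OpenCV 4.12 (cv2) and the standard library are available. Lean on these libraries where they do the work, as an engineer would, in place of code of your own. Each camera call takes 0.05 s, during which the arm holds its last target. There are 200 camera calls.

## Working session

There is one attempt and no reset: what is moved stays moved. The work goes in short steps, Python scripts to look and compute and a tool call to move; the robot and the scene stay as the last step left them, time stands still between calls to the robot, and variables do not carry over. Pictures are saved under pics/ and viewed, about 8 in all and at most 12, crops included, and the job is handed in when it is done.

Besides the shell and the picture viewer there is one more tool, called after "Emit:" as a command line: name --argument value ..., lists and objects as JSON in quotes. play_rows: Moves the arm, as the interface text tells. Its arguments: {"type":"object","properties":{"series":{"type":"string"},"fingers":{"type":"number"},"grip_force":{"type":"number"}},"required":["series"]}

```bash
mkdir -p pics; python3 - <<'E'
from station import monitor, vision
import cv2, json
print(monitor.state())
for n in("scene","side"):
    im=vision.camera(n); cv2.imwrite(f"pics/{n}0.png",im[:,:,::-1]); m=vision.camera_model(n); print(n,m)
print(vision.camera_model("wrist"))
E
```

```text
{'clock': 0.0, 'joints': array([1.09519772e+00, 4.87400243e-02, 9.75680404e-02, 1.62201228e+00,
       1.21419890e-05, 1.44299115e+00]), 'qvel': array([ 3.51879023e-04,  2.46018151e-04,  2.38356067e-04,  7.37627890e-06,
       -9.84778941e-04, -1.26805070e-03]), 'effort': array([-1.42873591e-04, -3.38786602e+01,  3.20013213e+01,  2.03486398e-02,
       -1.43180287e-04,  1.04844048e-06]), 'tcp_pos': array([0.17865464, 0.49300198, 0.23010782]), 'tcp_rot': array([-1.55579439,  0.2735615 , -0.27242366]), 'ft_force': array([ 0.24743821, -0.81064079, -0.04210759]), 'wrist_torque': array([-0.0375307 ,  0.09933283,  0.00462943]), 'opening': 0.08533720631112025}
scene {'camera_matrix': array([[443.68402785,   0.        , 317.43873878],
       [  0.        , 443.68402785, 232.95313405],
       [  0.        ,   0.        ,   1.        ]]), 'world_from_camera': array([[ 0.84191989, -0.22426672,  0.49079052,  0.17249065],
       [-0.53945478, -0.32853514,  0.77527621, -0.6755908 ],
       [-0.01262672, -0.91747975, -0.39758203,  0.50299927],
       [ 0.        ,  0.        ,  0.        ,  1.     
[... 377 characters left out ...]
       [-6.83405298e-04, -7.35191241e-01, -6.77859404e-01,
         9.28577906e-01],
       [ 0.00000000e+00,  0.00000000e+00,  0.00000000e+00,
         1.00000000e+00]])}
{'camera_matrix': array([[371.64829954,   0.        , 309.92031424],
       [  0.        , 371.64829954, 243.11297593],
       [  0.        ,   0.        ,   1.        ]]), 'T_tool_cam': array([[ 1.61737678e-05,  9.55621403e-01,  2.94597581e-01,
        -7.49975270e-02],
       [-4.73011365e-05, -2.94597580e-01,  9.55621402e-01,
        -1.42631426e-01],
       [ 9.99999999e-01, -2.93907990e-05,  4.04372256e-05,
         1.18929742e-04],
       [ 0.00000000e+00,  0.00000000e+00,  0.00000000e+00,
         1.00000000e+00]])}
```

View pics/scene0.png

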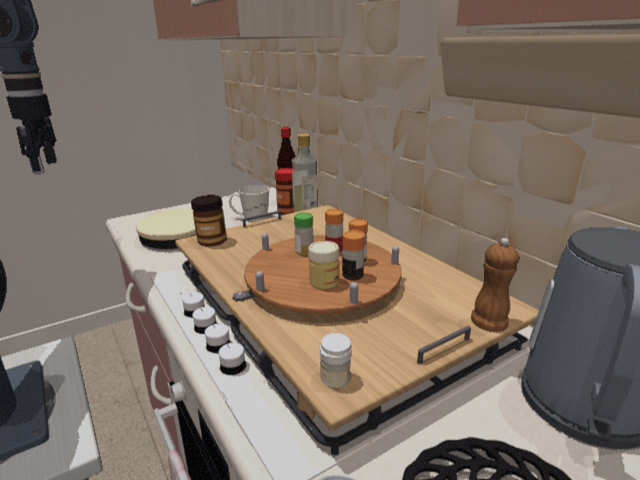

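View pics/side0.png

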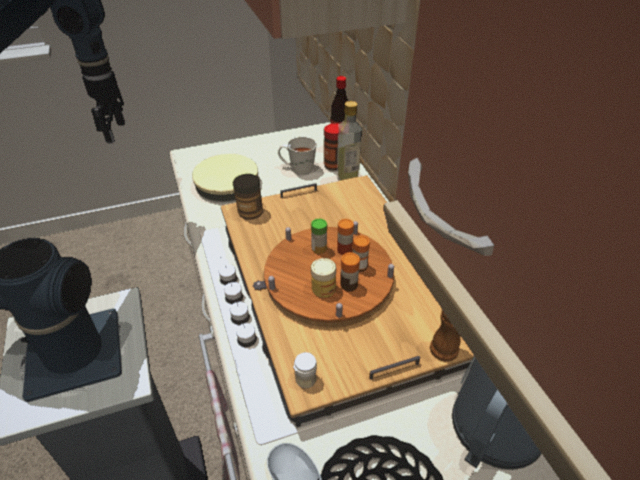

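```bash
python3 - <<'E'
import cv2
a=cv2.imread("pics/side0.png")[210:330,245:405]
cv2.imwrite("pics/side0c.png",cv2.resize(a,None,fx=5,fy=5,interpolation=cv2.INTER_CUBIC))
a=cv2.imread("pics/scene0.png")[200:315,230:410]
cv2.imwrite("pics/scene0c.png",cv2.resize(a,None,fx=4.4,fy=4.4,interpolation=cv2.INTER_CUBIC))
E
```

```text
(no output)
```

View pics/side0c.png

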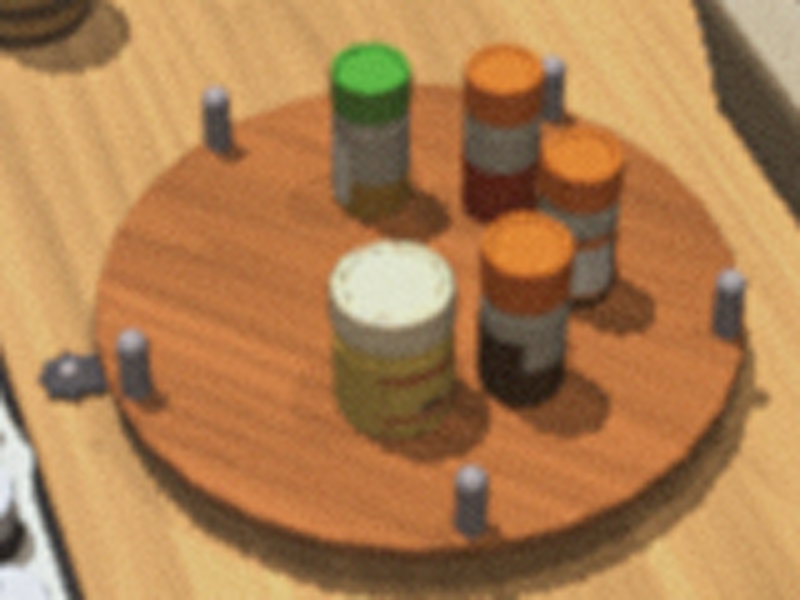

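View pics/scene0c.png

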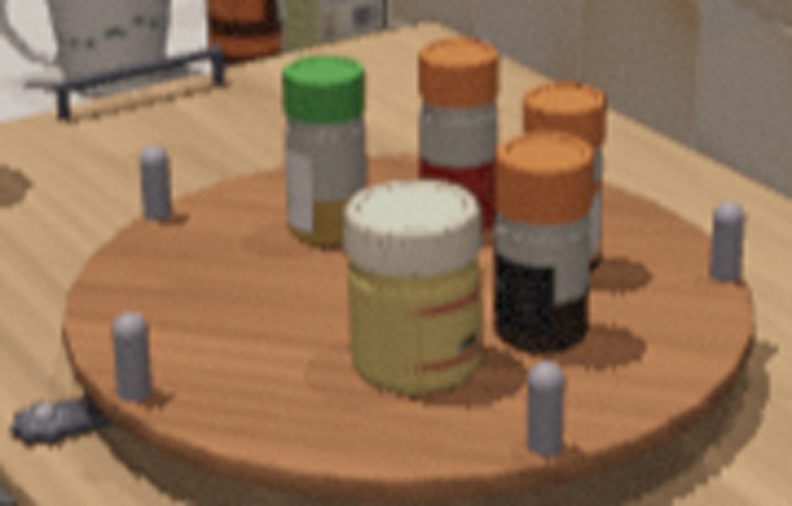

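```bash
cat > h.py <<'E'
import numpy as np
from station import vision
from scipy.optimize import least_squares
def ray(n,uv):
    m=vision.camera_model(n); T=m["world_from_camera"]; d=T[:3,:3]@np.linalg.solve(m["camera_matrix"],[*uv,1]); return T[:3,3],d
def plane(n,uv,z):
    o,d=ray(n,uv); return (o+d*(z-o[2])/d[2])[:2]
def proj(n,p):
    m=vision.camera_model(n); T=m["world_from_camera"]; q=m["camera_matrix"]@(T[:3,:3].T@(np.array(p)-T[:3,3])); return q[:2]/q[2]
def fitposts(P):
    P=np.array(P)
    def f(x):
        c=P-x[:2]; a=np.arctan2(c[:,1],c[:,0]); k=np.round((a-x[2])/(2*np.pi/5)); t=x[2]+k*2*np.pi/5
        return (c-.14*np.c_[np.cos(t),np.sin(t)]).ravel()
    c0=least_squares(lambda x:np.hypot(*(P-x).T)-.14,P.mean(0)).x
    d=P[0]-c0
    r=least_squares(f,[*c0,np.arctan2(d[1],d[0])]); return r.x,f(r.x).reshape(-1,2)*1e3
E
python3 - <<'E'
from h import *
np.set_printoptions(precision=4,suppress=True)
S=lambda u,v:((u+.5)/5-.5+245,(v+.5)/5-.5+210)
C=lambda u,v:((u+.5)/4.4-.5+230,(v+.5)/4.4-.5+200)
for n,F,ps,pot,bul,tip in(("side",S,[(216,97),(132,340),(471,476),(730,280),(552,66)],(392,284),(68,375),(42,378)),
  ("scene",C,[(154,153),(130,320),(546,370),(729,210)],(413,207),(42,420),(13,426))):
    P=[plane(n,F(*p),.141) for p in ps]; x,r=fitposts(P); print(n,x,np.degrees(x[2]),"\n",r)
    print(np.array(P))
    for nm,p,z in(("pot",pot,.177),("bul",bul,.081),("tip",tip,.081)):
        q=plane(n,F(*p),z); d=q-x[:2]; print(nm,q,np.hypot(*d),np.degrees(np.arctan2(d[1],d[0])))
for n,l in(("side",dict(honey=(246,182),squat=(305,362),mill=(447,310))),("scene",dict(honey=(207,202),squat=(336,342),mill=(501,243)))):
    for k,z in(("honey",.178),("squat",.138),("mill",.224)): print(n,k,plane(n,l[k],z))
E
```

```text
side [ 0.583  -0.042   1.9961] 114.3671401130117 
 [[ 0.3458 -1.3595]
 [ 0.9653  0.2644]
 [ 0.2165  1.2325]
 [-0.9149  0.67  ]
 [-0.6126 -0.8074]]
[[ 0.5256  0.0842]
 [ 0.4448 -0.0572]
 [ 0.555  -0.1779]
 [ 0.7038 -0.1105]
 [ 0.6858  0.0516]]
pot [ 0.5498 -0.0965] 0.06382147983970646 -121.32668775014045
bul [ 0.4229 -0.0121] 0.16289994403928817 169.45035414066112
tip [ 0.4112 -0.01  ] 0.17477485815323707 169.45099229107905
scene [ 0.5841 -0.0412  1.9947] 114.28806986933664 
 [[-0.3394 -1.3863]
 [ 0.809   0.4683]
 [ 0.7028  1.3132]
 [-1.1724 -0.3952]]
[[ 0.5261  0.085 ]
 [ 0.4457 -0.0561]
 [ 0.5563 -0.177 ]
 [ 0.7045 -0.111 ]]
pot [ 0.5515 -0.0958] 0.06360828793728067 -120.83310313723162
bul [ 0.4229 -0.0114] 0.16386498884864256 169.5089201675443
tip [ 0.4111 -0.0091] 0.17591519798558758 169.47610398881122
side honey [0.4675 0.2537]
side squat [ 0.4471 -0.2837]
side mill [ 0.7076 -0.3207]
scene honey [0.4645 0.2416]
scene squat [ 0.4481 -0.2823]
scene mill [ 0.7218 -0.3168]
```

```bash
cat >> h.py <<'E'
from station import monitor
from scipy.spatial.transform import Rotation as Rn
def goto(x,y,z,yaw_t=None,ax=0):
    """tool-frame shift (mm) and turn about tool y (deg) so that tool axis ax points at world heading yaw_t(deg)"""
    s=monitor.state(); R=Rn.from_rotvec(s["tcp_rot"]).as_matrix()
    out=R.T@(np.array([x,y,z])-s["tcp_pos"])*1e3
    h=np.degrees(np.arctan2(R[1,:],R[0,:]))
    print("clock",s["clock"],"tcp",s["tcp_pos"].round(4),"F",s["ft_force"].round(2),"q",s["joints"].round(2),"open",round(s["opening"],4))
    print("R\n",R.round(3)); print("shift",out.round(1))
    if yaw_t is not None: print("turn wy",-((yaw_t-h[ax]+180)%360-180))
E
python3 - <<'E'
from h import *
goto(.451,-.0925,.235,111,0)
goto(.451,-.0925,.235,111,2)
E
```

```text
clock 0.1 tcp [0.1787 0.4931 0.2302] F [-0.78  0.35 -0.11] q [ 1.1   0.05  0.1   1.62 -0.    1.44] open 0.0855
R
 [[ 0.94  -0.001  0.341]
 [-0.341 -0.002  0.94 ]
 [-0.    -1.    -0.002]]
shift [ 455.6   -3.9 -457.7]
turn wy -130.92766970937726
clock 0.1 tcp [0.1787 0.4931 0.2302] F [-0.78  0.35 -0.11] q [ 1.1   0.05  0.1   1.62 -0.    1.44] open 0.0855
R
 [[ 0.94  -0.001  0.341]
 [-0.341 -0.002  0.94 ]
 [-0.    -1.    -0.002]]
shift [ 455.6   -3.9 -457.7]
turn wy -40.927636544976394
```

Emit:
play_rows --series "38 0 -38 0 0 0;38 0 -38 0 0 0;38 0 -38 0 0 0;38 0 -38 0 0 0;38 0 -38 0 0 0;38 0 -38 0 0 0;38 0 -38 0 0 0;38 0 -38 0 0 0;38 0 -38 0 0 0;38 0 -38 0 0 0;38 0 -38 0 0 0;38 0 -38 0 0 0" --fingers 1 --grip_force 30

```text
clock: 1.6
tcp_pos: [0.4582, -0.1061, 0.2252]
tcp_rot: [-1.56, 0.269, -0.264]
ft_force: [1.0, 0.5, 0.4]
opening: -0.0
```

Emit:
play_rows --series "0 0 0 0 -10 0;0 0 0 0 -10 0;0 0 0 0 -10 0;0 0 0 0 -10 0;0 0 0 0 0 0"

```text
clock: 2.22
tcp_pos: [0.4574, -0.1105, 0.2204]
tcp_rot: [-1.551, -0.281, 0.301]
ft_force: [-0.2, 0.4, -0.5]
opening: 0.0002
```

```bash
python3 - <<'E'
from h import *
goto(.451,-.0925,.235,111,2)
E
```

```text
clock 2.225 tcp [ 0.4574 -0.1105  0.2204] F [-0.17  0.38 -0.53] q [-0.38 -0.08 -0.05  1.61 -0.01 -0.75] open 0.0002
R
 [[ 0.932 -0.013 -0.362]
 [ 0.362 -0.002  0.932]
 [-0.012 -1.     0.002]]
shift [  0.3 -14.5  19.1]
turn wy 0.2534530856415529
```

Emit:
play_rows --series "0 24 1 0 0 0;0 24 1 0 0 0;0 22 1 0 0 0;0 16 1 0 0 0;0 5 0 0 0 0;0 0 0 0 0 0"

```text
clock: 2.98
tcp_pos: [0.4547, -0.1066, 0.1264]
tcp_rot: [-1.553, -0.27, 0.29]
ft_force: [-0.0, 0.6, 0.1]
opening: 0.0002
```

```bash
cat >> h.py <<'E'
C=np.array([.5835,-.0416])
def arc(r=.142,z=.125):
    s=monitor.state(); R=Rn.from_rotvec(s["tcp_rot"]).as_matrix(); d=s["tcp_pos"][:2]-C
    th=np.degrees(np.arctan2(d[1],d[0]))%360; h=np.degrees(np.arctan2(R[1,2],R[0,2]))
    print("clock",s["clock"],"z",s["tcp_pos"][2].round(4),"F",s["ft_force"].round(2),"theta",th.round(2),"r",np.hypot(*d).round(4),"heading err(deg, + = turn wy+)",(h-(th-90)).round(1),"tilt",R[2,0].round(3),R[2,2].round(3))
E
python3 -c "
from h import *
arc()
import cv2
a=vision.camera('side'); cv2.imwrite('pics/s1.png',cv2.resize(a[130:370,220:480],None,fx=2.5,fy=2.5)[:,:,::-1])"
```

```text
clock 2.975 z 0.1264 F [-0.05  0.58  0.1 ] theta 206.79 r 0.1443 heading err(deg, + = turn wy+) -6.4 tilt -0.013 0.002
```

View pics/s1.png

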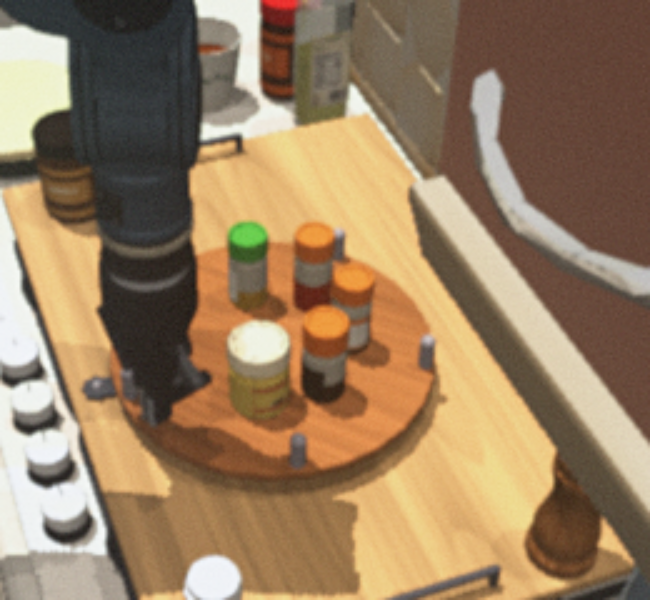

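```bash
python3 -c "
from h import *
import cv2
a=vision.camera('scene')[190:320,220:320]; b=vision.camera('side')[230:320,245:345]; w=vision.camera('wrist')
a=cv2.resize(a,(400,520),interpolation=3);b=cv2.resize(b,(400,360),interpolation=3)
o=np.zeros((600,800,3),np.uint8);o[:520,:400]=a;o[:300,400:]=b[:300];o[300:,400:]=cv2.resize(w,(400,300))
cv2.imwrite('pics/s2.png',o[:,:,::-1])
s=monitor.state()
print(proj('side',s['tcp_pos']),proj('scene',s['tcp_pos']))"
```

```text
[282.56619719 296.89417062] [278.60847531 290.3425072 ]
```

View pics/s2.png

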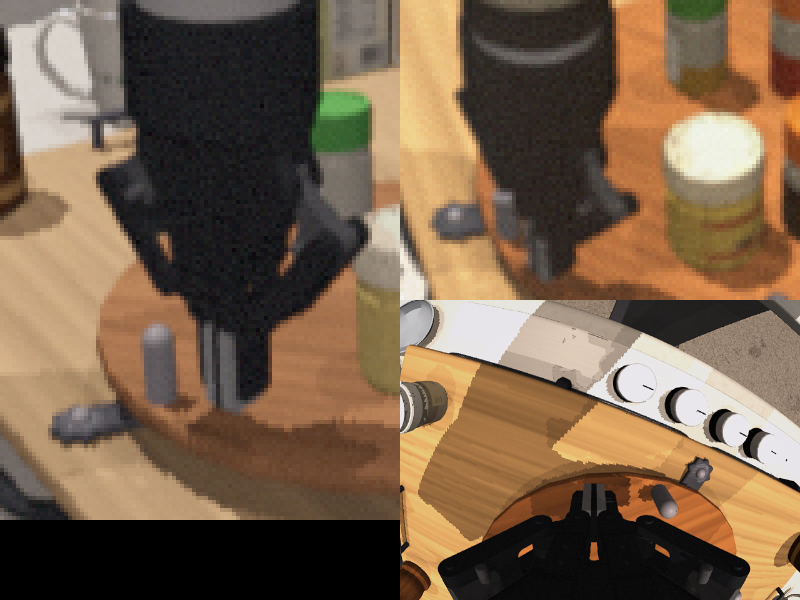

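Emit:
play_rows --series "0 0 6 0 0 0;0 0 6 0 0 0;0 0 6 0 0 0;0 0 6 0 2.4 0;0 0 5 0 2 0;0 0 5 0 2 0;0 0 6 0 2.4 0;0 0 6 0 2.4 0;0 0 6 0 2.4 0;0 0 6 0 2.4 0;0 0 6 0 2.4 0;0 0 3 0 1.2 0"

```text
clock: 4.68
tcp_pos: [0.4397, -0.0392, 0.1299]
tcp_rot: [-1.58, -0.0, 0.007]
ft_force: [-0.3, -1.3, 0.4]
opening: -0.0003
```

```bash
python3 -c "
from h import *
arc()"
```

```text
clock 4.675 z 0.1299 F [-0.3  -1.26  0.43] theta 179.04 r 0.1438 heading err(deg, + = turn wy+) 1.2 tilt -0.004 -0.01
```

Emit:
play_rows --series "0 1 5 0 2.4 0;0 1 6 0 2.4 0;0 1 6 0 2.4 0;0 0.5 6 0 2.4 0;0 0.5 6 0 2.4 0;0 0.5 6 0 2.4 0;0 0.5 6 0 2.4 0;0 0.5 6 0 2.4 0;0 0.5 6 0 2.4 0;0 0.5 6 0 2.4 0;0 0.5 5 0 2.4 0;0 0.5 3 0 1 0"

```text
clock: 6.18
tcp_pos: [0.4556, 0.026, 0.1268]
tcp_rot: [-1.554, 0.379, -0.39]
ft_force: [-0.3, -0.8, 3.1]
opening: 0.0002
```

```bash
python3 -c "
from h import *
arc()"
```

```text
clock 6.175 z 0.1268 F [-0.31 -0.77  3.08] theta 152.15 r 0.1446 heading err(deg, + = turn wy+) -0.2 tilt 0.011 -0.015
```

Emit:
play_rows --series "0 0 5 0 2.4 0;0 0 6 0 2.4 0;0 0 6 0 2.4 0;0 0 6 0 2.4 0;0 0 6 0 2.4 0;0 0 6 0 2.4 0;0 0 5 0 2.2 0;0 0 4 0 1.6 0;0 0 3 0 1.2 0;0 0 2 0 0.8 0;0 0 0 0 0 0"

```text
clock: 7.55
tcp_pos: [0.4847, 0.0652, 0.1266]
tcp_rot: [-1.486, 0.661, -0.676]
ft_force: [-0.5, -0.4, -0.4]
opening: -0.0
```

```bash
python3 -c "
from h import *
import cv2
arc()
a=vision.camera('side')[200:340,240:420]; b=vision.camera('scene')[190:315,220:420]
cv2.imwrite('pics/side3.png',cv2.resize(a,None,fx=4.2,fy=4.2,interpolation=2)[:,:,::-1])"
```

```text
clock 7.55 z 0.1266 F [-0.47 -0.43 -0.42] theta 132.76 r 0.1455 heading err(deg, + = turn wy+) -1.7 tilt 0.016 -0.014
```

View pics/side3.png

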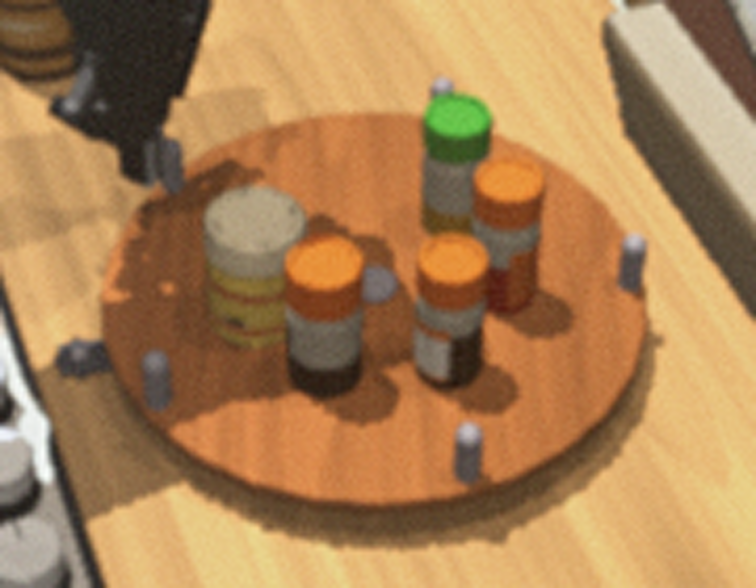

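```bash
python3 -c "
from h import *
F=lambda u,v:((u+.5)/4.2-.5+240,(v+.5)/4.2-.5+200)
x,r=fitposts([plane('side',F(*p),.141) for p in [(156,359),(467,432),(633,243),(441,87)]])
print(x,np.degrees(x[2])%72,r)
q=plane('side',F(256,217),.177);d=q-C;print(q,np.hypot(*d),np.degrees(np.arctan2(d[1],d[0]))%360)"
```

```text
[ 0.58259797 -0.04163402 -2.84291086] 53.11320629679736 [[ 1.70269769  0.26816423]
 [ 0.06384777  1.31616845]
 [-0.68874513  0.0683735 ]
 [-1.07780032 -1.65270618]]
[ 0.5195987  -0.03651164] 0.06410357172528197 175.44723771429216
```

Emit:
play_rows --series "0.5 0 4 0 2 0;0.5 0 4 0 2 0;0.5 0 3.5 0 2 0;0.5 0 3 0 1.5 0;0 0 2 0 1 0;0 0 1 0 0 0;0 0 0 0 0 0"

```text
clock: 8.52
tcp_pos: [0.4979, 0.0746, 0.1254]
tcp_rot: [-1.445, 0.782, -0.792]
ft_force: [-0.2, -0.6, 1.1]
opening: 0.0001
```

```bash
python3 -c "
from h import *
import cv2
arc()"
```

```text
clock 8.525 z 0.1254 F [-0.15 -0.59  1.07] theta 126.39 r 0.1443 heading err(deg, + = turn wy+) -4.1 tilt 0.015 -0.015
```

Emit:
play_rows --series "0 0 -4 0 0 0;0 0 -6 0 0 0;-2 -10 -4 0 0 0;-2 -25 0 0 0 0;-2 -35 0 0 0 0;-10 -35 0 0 0 0;-30 -10 0 0 0 0;-35 0 0 0 0 0;-35 0 0 0 0 0;0 0 0 0 0 0"

```text
clock: 9.78
tcp_pos: [0.4218, 0.169, 0.2488]
tcp_rot: [-1.437, 0.779, -0.798]
ft_force: [-0.2, -0.8, 0.1]
opening: 0.0001
```

```bash
python3 -c "
from h import *
import cv2
arc()
a=vision.camera('side')[200:340,240:420]; b=vision.camera('scene')
a=cv2.resize(a,None,fx=4.2,fy=4.2,interpolation=2)
cv2.imwrite('pics/side4.png',a[:,:,::-1]);cv2.imwrite('pics/scene4.png',b[:,:,::-1])"
```

```text
clock 9.775 z 0.2488 F [-0.2  -0.83  0.09] theta 127.51 r 0.2655 heading err(deg, + = turn wy+) -5.4 tilt 0.017 -0.006
```

View pics/side4.png

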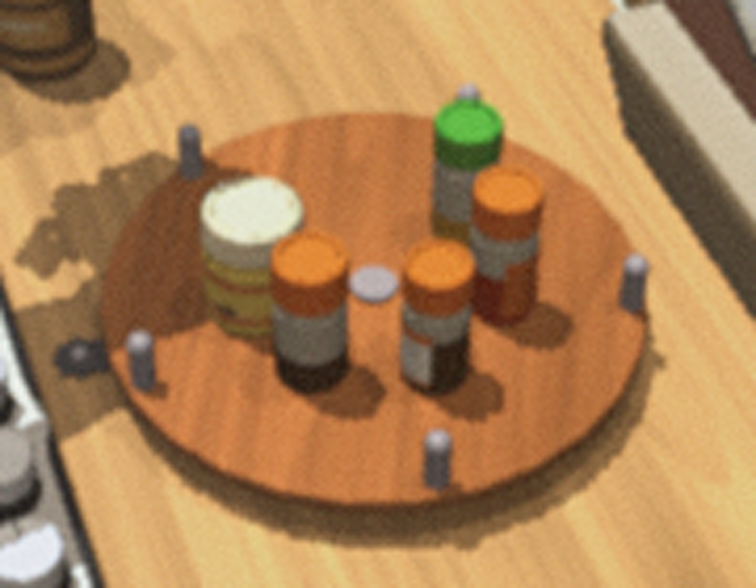

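View pics/scene4.png

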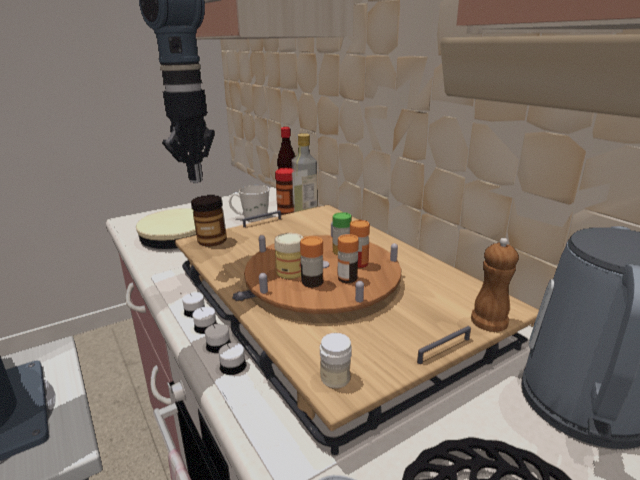

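```bash
python3 -c "
from h import *
F=lambda u,v:((u+.5)/4.2-.5+240,(v+.5)/4.2-.5+200)
x,r=fitposts([plane('side',F(*p),.141) for p in [(140,340),(438,439),(635,263),(468,95),(188,133)]])
print(x,np.degrees(x[2])%72,abs(r).max())
a=np.radians(169.5)
for n,uv in(('side',F(252,210)),('scene',(289,241))):
    q=plane(n,uv,.177);d=q-C;print(n,q,np.hypot(*d),np.degrees(np.arctan2(d[1],d[0]))%360,'front',d@[np.cos(a),np.sin(a)],'lateral',d@[-np.sin(a),np.cos(a)])"
```

```text
[ 0.58276193 -0.04243964 -2.95515118] 46.682309600871804 2.6723430257391545
side [ 0.51927299 -0.0307742 ] 0.06513299577934342 170.43242845437865 front 0.06512437101485606 lateral 0.0010599241064072878
scene [ 0.51374548 -0.04167388] 0.0697545639217381 180.06068632523986 front 0.0685730148384499 lateral 0.012784397673632356
```

```bash
python3 -c "
import cv2
a=cv2.imread('pics/scene4.png')[215:300,230:330]
cv2.imwrite('pics/scene4c.png',cv2.resize(a,None,fx=7,fy=7,interpolation=2))"
```

```text
(no output)
```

View pics/scene4c.png

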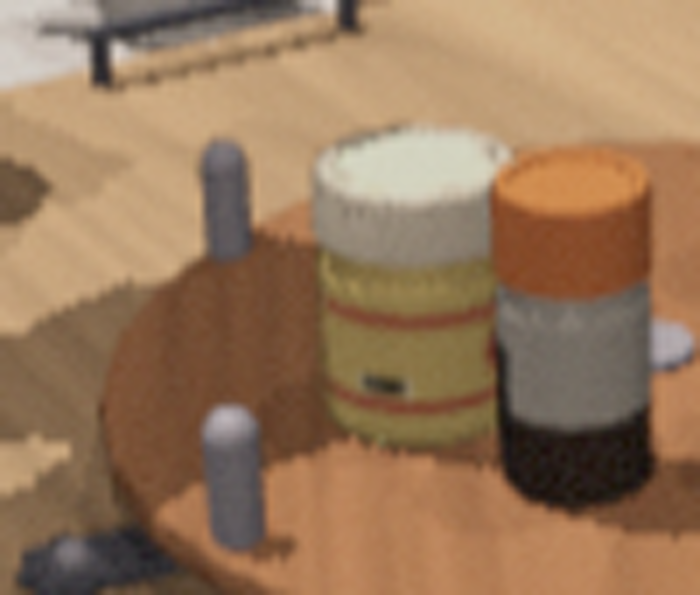

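```bash
python3 -c "
from h import *
a=np.radians(169.5)
q=plane('scene',(288.57,238.29),.177);d=q-C;print(q,np.hypot(*d),'front',d@[np.cos(a),np.sin(a)],'lateral',d@[-np.sin(a),np.cos(a)])
S=monitor.state();print(S['ft_force'])"
```

```text
[ 0.51888799 -0.03092148] 0.06548849498327221 front 0.06547608427142257 lateral 0.0012748975078957312
[-0.24309532 -0.40479352 -0.34162585]
```

Both views now agree: the pot is about 65 mm in front of the axis and about 1 mm off the pointer line. The arm is clear and everything stands, so I'm handing in.

```bash
python3 -c "
from station import job
print(job.hand_in())"
```

```text
the job is handed in; nothing more can be done
None
```

I turned the platter about 68° clockwise by pushing one finger post with the outside of the shut fingers. I then backed the arm off and raised it clear, and handed the job in at about 10 s. The hand-in gave no verdict.

**Pot position:** in the last pictures, the side and scene views put the mustard pot about 65 mm in front of the axis. It is about 1 mm off the pointer's line, against a limit of 12 mm.

**Standing and touching:** all pots and jars look upright on the platter and the three bystanders look unmoved. I judged both by eye in the pictures and did not measure them. The arm touches nothing, and force readings after each push stage stayed below about 3.2 N.

**Checks that disagreed:**
- A first rough reading of the final scene view put the pot about 13 mm off the line. A zoomed reading of the same picture gave about 1 mm, matching the side view.
- The post angles suggest the pot is about 1° further round than the direct readings do, roughly 2 mm off the line, which is still within tolerance.
- I did not measure the platter's speed directly. The arm had been off the post for more than 1 s before the last pictures.

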